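Draw the flush bolt and open the second leaf of the gauge cabinet

ROBOT

A 6-joint arm with a two-finger parallel gripper is mounted at the origin on the work surface. World frame = base frame: x ahead of the robot, y to its left, z up, the work surface at z = 0. Lengths are in m, angles in rad, forces in N, time in s.
With the tool pointing down it reaches from about 0.4 to 0.825 m from the base axis. Payload 7 kg.
Tool frame: the origin (TCP) lies at the very end of the fingers, on their centre line; the grasp point (between the pads) lies 19 mm behind it; x points along the fingers, y is the direction in which the jaws open and shut, and the axes are right-handed (so a half turn about x gives the same grasp; the last joint's range is limited). The gripper opens to 88 mm and grips with 3 to 60 N. Pads are 19 mm wide; open, the fingers measure 130 mm over their backs; the gripper's body (78 mm by 193 mm) begins 47 mm behind the grasp point.
Start: joints at [1.487, 0.359, 0.012, 0, -1.224, -0.288], TCP at [0.245, 0.629, 0.193] pointing down, gripper open.
Joint ranges: [-3.07, 3.07], [-1.43, 2.12], [-1.02, 1.25], [-3.03, 1.67], [-3.05, -0], [-3.03, 3.03]. Speed limits (rad/s): [2.39, 2.39, 3.01, 3.14, 3.14, 3.14].

INTERFACE

Orientations are given as [roll, pitch, yaw] about the fixed x, y, z axes, in that order (R = Rz(yaw) Ry(pitch) Rx(roll)).
In Python, from station import arm gives the robot as it stands.
- The arm moves only by the shell command python3 -m inch 'ROWS' [OPENING] [FORCE]. ROWS is text: rows parted by semicolons, each of 6 numbers parted by spaces: the shift along the world's x, y, z in units of 30 mm (1.0 is 30 mm), then the turn, a rotation vector about the world's x, y, z in units of 5 degrees (1.0 is 5 degrees). In form: dx dy dz wx wy wz; .... A call has 1 to 12 rows; each row shifts and turns the commanded pose from where the row before left it; what a row does not reach is not made up. A row lasts 1/8 s, in which the tool goes at most 62.5 mm and 10.7 degrees, less where a joint would pass 70% of its speed; a pose out of reach is approached as far as the arm can. A call is refused whole if a number of a shift passes 1 or a number of a turn 1, either way. A call with a gripper value outside its range is refused whole. OPENING is the opening, from 0 (shut) to 1 (fully open), set as the call begins (- or left out, the last holds). The fingers move at their own pace and stop on an object; FORCE is the grip in N (left out, the last holds). Time passes only in rows, so rows that do not move let the fingers close. It gives the time, the measured TCP pose, the force and the opening at its end, in the units of the state.
- arm.get_state(): the state, without advancing time (a new reading comes with each control period).
- arm.grab_frame(name): name is "scene" or "side" or "wrist"; returns a dict with "frame" (400x640x3 uint8, red, green, blue), "range_z" (400x640 float32, m along the optical axis (not along the pixel's ray), 0 where there is no reading), "mtx" (3x3 intrinsics, pixels), "pose" (4x4, takes a point from camera to world coordinates). Camera axes: x right, y up, looking along -z (the intrinsics and any distortion apply to the point x, -y, -z); pixel columns grow to the right and rows downward; lengths in m; the calibration is good to about 2 mm. The wrist camera is an equidistant fisheye: a pixel r from the principal point sees the ray r / f radians off the axis. A picture is of the moment at which its call begins.
- arm.job_done(): hands the job in, once; it reports no verdict.
Trained networks look in a picture, given as the dict that the camera call returned (one of the last four; its "shot" number tells which), for a name from the list of things; names that differ only in an ending like _2 or _b are one class to them, and where a whole thing is asked for, a point or a joint stands for the part that bears it (a point fixed in the world has none). Each returns a list of dicts, best first, with "confidence" (0 to 1); they miss things now and then, are a little off and sometimes report something else, mostly with a low value. They report only what shows in the picture. A call takes as long as a camera call.
- arm.search_frame(picture, target): "extent" ([centre column, centre row, width, height] as shares, 0 to 1, of the picture: columns of its width, rows of its height, round what is visible of it).
- arm.masks_of(picture, target): "mask" (400x640 bool, what is visible of it) and "extent" ([centre column, centre row, width, height] as shares, 0 to 1, of the picture: columns of its width, rows of its height, round what is visible of it).
- arm.place_of(picture, target): "position" ([column, row] as shares, 0 to 1, of the picture: columns of its width, rows of its height: a listed point, or the origin of a listed thing).
The state is a dict: "t": time; "q": joint angles; "qd": joint speeds; "joint_efforts": joint torques, N m; "eef_pos": TCP position; "ee_rot": TCP orientation; "force": force on the tool from outside, world axes, zero at the start; "moment": the same for the moment, N m; "width": finger opening in m.
Only numpy, scipy, OpenCV 4.12 (cv2) and the standard library are available. Lean on these libraries where they do the work, as an engineer would, in place of code of your own. Each camera call takes 0.05 s, during which the arm holds its last target. There are 200 camera calls.

TASK

One leaf of the small blue-doored cabinet on the engine bench already stands open, but the other is still shut, held by the flush bolt in its edge. Lift the red bolt knob all the way up first, without forcing the leaf, then swing that leaf wide open, at least about 60 degrees, and leave it open with the bolt still up. Do not knock over or shift the piston on the cabinet or the red torch beside it.

Things in the scene. Friction and masses are not known exactly. Their poses are not given: they have to be found in the camera images.
- bolt_knob (a point): Centre of the red bolt knob: an upright round plastic knob, 24 mm across and 34 mm tall, on a 10 mm steel rod that runs down inside the shut leaf, 24 mm from the leaf's free edge. With the bolt down the knob's centre is 240 mm above the bench, 35 mm above the top edge of leaf and cabinet (both 205 mm high), with 18 mm of bare rod under the knob. The knob rides with the leaf. A black knob of the same shape on the leaf that is already open is fixed and is not the one.
- bolt (a joint): Lift of the bolt in m: 0 fully down, 0.035 fully up. Its foot is in the sill's keeper and holds the leaf until the lift passes about 0.016. Lifting takes about 4 to 5 N; friction keeps the bolt where it is left.
- passive_hinge (a point): Point on the vertical hinge line of the shut leaf, at the leaf's top edge, 205 mm above the bench, on its outer face. The leaf is 176 mm wide and 22 mm thick; the knob's axis is 154 mm from the hinge line along the leaf and 11 mm behind its outer face. The cabinet (360 mm wide, 150 mm deep) is fixed, with its front turned away from the robot, within about 20 degrees of straight ahead (+x); the hinge is on its left (+y) side and the open leaf hangs on the other side.
- passive_leaf (a joint): Opening angle of the bolted leaf in rad: 0 shut, up to 1.9. It opens away from the robot: seen from above the knob goes counter-clockwise about the hinge line. Light friction (about 1 N at the knob) keeps it where it is left.
- piston_mid (a point): Centre of a bare aluminium piston, 66 mm across and 60 mm tall, standing loose on top of the cabinet on the open leaf's side, to be left alone.
- torch_mid (a point): Point 100 mm above the bench on the axis of a dark red torch, 48 mm across at most and 200 mm tall, standing loose on the bench beside the cabinet (either side; a 90 mm cardboard carton stands on the other), to be left alone.

How it is judged:
On the way:
1. the bolt is lifted clear of its keeper (by more than 20 mm) (value of joint bolt above 0.02 m), for 0.1 s.
At the end, for the whole second after the job is handed in: The bolted leaf stands still, open by more than 55 degrees (0.96 rad), with its bolt still lifted by more than 20 mm (value of joint passive_leaf above 0.96 rad and value of joint bolt above 0.02 m and velocity of joint passive_leaf between -0.1 and 0.1 rad/s); the robot touches nothing.
It fails at once if the leaf is forced open (beyond 0.12 rad) with the bolt lifted less than 12 mm (value of joint passive_leaf above 0.12 rad and value of joint bolt below 0.012 m).
It fails at once if the piston is shifted by more than 30 mm or knocked over (distance of piston_mid from where it was at the start of the episode above 0.03 m or angle between piston_mid's own z axis and vertical above 0.5 rad).
It fails at once if the torch is shifted by more than 30 mm or knocked over (distance of torch_mid from where it was at the start of the episode above 0.03 m or angle between torch_mid's own z axis and vertical above 0.5 rad).
It also fails if it takes over 37 s, if anything falls off the work surface, if the arm or the gripper's body presses on something with over 40 N, if the wrist force passes 120 N, or if a joint passes its speed limit or range.

## Working session

There is one attempt and no reset: what is moved stays moved. The work goes in short steps, Python scripts to look and compute and a shell command to move; the robot and the scene stay as the last step left them, time stands still between calls to the robot, and variables do not carry over. Pictures are saved under pics/ and viewed, about 8 in all and at most 12, crops included, and the job is handed in when it is done.

```bash
mkdir -p pics
cat > h.py <<'E'
import numpy as np, cv2
from station import arm
def px2w(p,u,v,z=None,d=None):
    K=p["mtx"];T=p["pose"]
    ray=np.array([(u-K[0,2])/K[0,0],-(v-K[1,2])/K[1,1],-1.])
    if d is not None: return T[:3,:3]@(ray*d)+T[:3,3]
    r=T[:3,:3]@ray;o=T[:3,3]
    return o+r*(z-o[2])/r[2]
def save(p,n): cv2.imwrite(f"pics/{n}.png",p["frame"][:,:,::-1])
E
python3 - <<'E'
from h import *
np.set_printoptions(precision=3,suppress=True)
print(arm.get_state())
ims=[]
for c in("scene","side"):
    p=arm.grab_frame(c);ims.append(p["frame"]);print(c,p["pose"][:3,3],-p["pose"][:3,2],p["mtx"].ravel())
    for t,z in(("bolt_knob",.24),("passive_hinge",.205),("piston_mid",.235),("torch_mid",.1)):
        for r in arm.place_of(p,t)[:2]:
            u,v=np.array(r["position"])*[640,400]
            print(t,round(r["confidence"],2),u,v,px2w(p,u,v,z),px2w(p,u,v,d=p["range_z"][int(v),int(u)]))
cv2.imwrite("pics/a.png",np.vstack(ims)[:,:,::-1][:, :])
im=cv2.imread("pics/a.png"); cv2.imwrite("pics/a.png",cv2.resize(im,(480,600)))
save({"frame":ims[0]},"sc");save({"frame":ims[1]},"si")
E
```

```text
{'t': 0.0, 'q': array([ 1.487,  0.359,  0.011, -0.   , -1.224, -0.288]), 'qd': array([ 0.   ,  0.001,  0.   , -0.   , -0.   ,  0.001]), 'joint_efforts': array([ -0.   , -58.271,  29.305,   6.997,   0.007,  -0.   ]), 'eef_pos': array([0.245, 0.628, 0.192]), 'ee_rot': array([ 1.651,  1.569, -1.862]), 'force': array([ 0.195,  0.22 , -0.796]), 'moment': array([ 0.072, -0.027, -0.016]), 'width': 0.08763803318657462}
scene [ 1.063 -0.166  0.659] [-0.776  0.155 -0.612] [388.673   0.    321.022   0.    388.673 210.037   0.      0.      1.   ]
bolt_knob 0.65 267.52 197.8 [ 0.478 -0.15   0.24 ] [ 0.493 -0.15   0.251]
passive_hinge 0.68 347.904 198.6 [0.46  0.009 0.205] [ 0.186  0.088 -0.002]
piston_mid 0.74 190.72 184.88 [ 0.401 -0.292  0.235] [ 0.442 -0.284  0.261]
torch_mid 0.74 374.016 202.99999999999997 [0.35  0.106 0.1  ] [0.368 0.099 0.114]
torch_mid 0.27 347.2 196.4 [0.312 0.049 0.1  ] [ 0.172  0.089 -0.004]
side [ 0.748 -0.723  0.957] [-0.273  0.637 -0.721] [498.847   0.    326.419   0.    498.847 199.402   0.      0.      1.   ]
bolt_knob 0.57 315.00800000000004 219.32 [ 0.476 -0.146  0.24 ] [ 0.484 -0.162  0.259]
passive_hinge 0.91 337.08799999999997 179.20000000000002 [0.461 0.007 0.205] [ 0.383  0.207 -0.001]
piston_mid 0.91 244.48000000000002 266.88 [ 0.402 -0.293  0.235] [ 0.416 -0.309  0.263]
torch_mid 0.61 314.176 175.0 [0.363 0.102 0.1  ] [0.368 0.091 0.111]
```

View pics/sc.png

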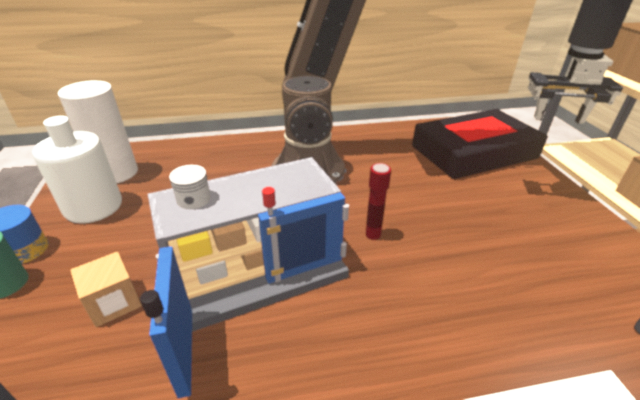

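View pics/si.png

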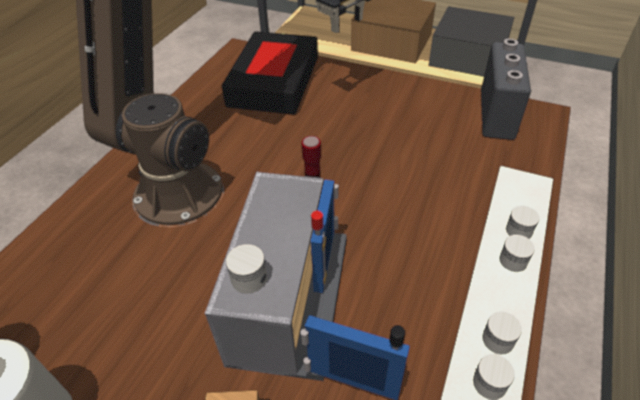

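Run:
```python
from h import *
from scipy.spatial.transform import Rotation as R
np.set_printoptions(precision=4,suppress=True)
s=arm.get_state();M=R.from_euler("xyz",s["ee_rot"]).as_matrix();print(M, np.degrees(np.arctan2(M[1,1],M[0,1])))
A=np.zeros((3,3));b=np.zeros(3)
for c in("scene","side"):
    p=arm.grab_frame(c)
    hsv=cv2.cvtColor(p["frame"],cv2.COLOR_RGB2HSV)
    m=arm.masks_of(p,"bolt_knob")
    for r in m[:2]: print(c,r["confidence"],r["mask"].sum(),np.array(r["extent"])*[640,400,640,400])
    red=((hsv[...,0]<8)|(hsv[...,0]>172))&(hsv[...,1]>150)&(hsv[...,2]>90)
    u0,v0=(267,198) if c=="scene" else (316,219)
    w=np.zeros_like(red);w[v0-16:v0+16,u0-14:u0+14]=1
    vs,us=np.where(red&w); print(len(us),us.min(),us.max(),vs.min(),vs.max())
    u,v=(us.min()+us.max())/2,(vs.min()+vs.max())/2
    q=px2w(p,u,v,.24);print(q)
    o=p["pose"][:3,3];d=q-o;d/=np.linalg.norm(d);P=np.eye(3)-np.outer(d,d);A+=P;b+=P@o
print("tri",np.linalg.solve(A,b))
```

```text
[[ 0.     -0.3633 -0.9317]
 [-0.     -0.9317  0.3633]
 [-1.      0.     -0.    ]] -111.30311730645128
scene 0.57 294 [267.712 201.28   12.8    28.6  ]
174 263 273 188 206
[ 0.4754 -0.1485  0.24  ]
side 0.55 249 [316.928 223.44   12.288  26.72 ]
167 311 322 211 229
[ 0.4796 -0.1467  0.24  ]
tri [ 0.4805 -0.1488  0.2433]
```

```bash
python3 -m inch '0 0 1 0 0 0;0 -0.5 1 0 0 0;0.2 -1 1 0 0 0;0.2 -1 1 0 0 0;0.3 -1 1 0 0 0;0.3 -1 0.5 0 0 0;0.3 -1 0 0 0 0;0.3 -1 0 0 0 0;0.3 -1 0 0 0 0;0.3 -1 0 0 0 0;0.3 -1 0 0 0 0;0.3 -1 0 0 0 0' 1
```

```text
t: 2.2
eef_pos: [0.3296, 0.3121, 0.3584]
ee_rot: [-1.882, 1.571, 0.887]
force: [0.8, -0.3, 0.1]
width: 0.0874
```

```bash
python3 -m inch '0.3 -1 0 0 0 0;0.3 -1 0 0 0 0;0.3 -1 0 0 0 0;0.3 -1 0 0 0 0;0.3 -1 0 0 0 0;0.3 -1 0 0 0 0;0.3 -1 0 0 0 0;0.3 -1 0 0 0 0;0.3 -1 0 0 0 0;0.3 -1 0 0 0 0;0.3 -1 0 0 0 0;0.3 -1 0 0 0 0'
python3 -m inch '0.45 -1 0 0 0 0;0.45 -1 -0.3 0 0 0;0.4 -1 -0.5 0 0 0;0 -0.3 0 0 0 0;0 0 0 0 0 0'
python3 - <<'E'
from h import *
from scipy.spatial.transform import Rotation as R
np.set_printoptions(precision=4,suppress=True)
s=arm.get_state();print(s["q"],s["eef_pos"],s["force"])
M=R.from_euler("xyz",s["ee_rot"]).as_matrix();print(M)
p=arm.grab_frame("wrist");save(p,"w1");K=p["mtx"];T=p["pose"];print(T)
for r in arm.place_of(p,"bolt_knob")[:2]:
    u,v=np.array(r["position"])*[640,400]
    x,y=(u-K[0,2]),(v-K[1,2]);th=np.hypot(x,y)/K[0,0];ph=np.arctan2(y,x)
    d=T[:3,:3]@np.array([np.sin(th)*np.cos(ph),-np.sin(th)*np.sin(ph),-np.cos(th)])
    print(r["confidence"],u,v,T[:3,3]+d*(.24-T[2,3])/d[2])
E
```

```text
t: 3.7
eef_pos: [0.4369, -0.0479, 0.3584]
ee_rot: [-2.411, 1.571, 0.359]
force: [0.7, 0.3, 0.4]
width: 0.0874
t: 4.32
eef_pos: [0.4758, -0.146, 0.3346]
ee_rot: [1.932, 1.571, -1.583]
force: [-0.2, 1.1, -0.6]
width: 0.0876
[ 0.0982 -0.002  -0.12    0.0002 -1.4528  1.0993] [ 0.4758 -0.146   0.3346] [-0.2195  1.0942 -0.6195]
[[-0.     -0.3647 -0.9311]
 [-0.0002 -0.9311  0.3647]
 [-1.      0.0002 -0.0001]]
[[-0.3647  0.8854  0.2882  0.5543]
 [-0.9311 -0.3468 -0.1128 -0.1775]
 [ 0.     -0.3095  0.9509  0.5268]
 [ 0.      0.      0.      1.    ]]
0.57 322.176 187.68 [ 0.48   -0.1498  0.24  ]
```

View pics/w1.png

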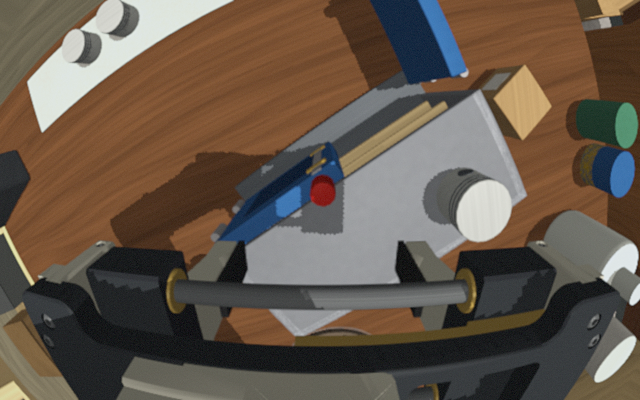

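```bash
python3 -m inch '0.15 -0.12 -0.7 0 0 0;0 0 -0.8 0 0 0;0 0 -0.8 0 0 0;0 0 -0.8 0 0 0;0 0 -0.6 0 0 0;0 0 -0.1 0 0 0;0 0 0 0 0 0'
python3 -m inch '0 0 0 0 0 0;0 0 0 0 0 0;0 0 0 0 0 0;0 0 0 0 0 0;0 0 0 0 0 0;0 0 0 0 0 0' 0.15 25
python3 - <<'E'
from h import *
print(arm.get_state()["force"],arm.get_state()["q"])
p=arm.grab_frame("scene");cv2.imwrite("pics/s2.png",cv2.resize(p["frame"][100:320,120:440,::-1],None,fx=2,fy=2))
E
```

```text
t: 5.3
eef_pos: [0.4811, -0.1484, 0.2213]
ee_rot: [-2.921, 1.57, -0.15]
force: [-0.4, -0.5, 0.3]
width: 0.0875
t: 6.05
eef_pos: [0.4807, -0.1488, 0.2203]
ee_rot: [0.737, 1.571, -2.777]
force: [-0.6, 0.2, -0.5]
width: 0.0332
[-0.61862359  0.20579782 -0.49854235] [ 9.08883004e-02  5.51238559e-02 -3.15524784e-01  2.58939346e-05
 -1.20023356e+00  1.10801989e+00]
```

View pics/s2.png

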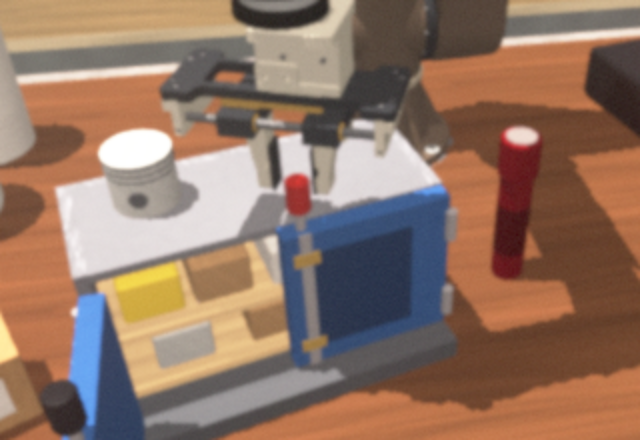

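Run:
```python
from h import *
np.set_printoptions(precision=3,suppress=True)
s=arm.get_state()
for c in("scene","side"):
    p=arm.grab_frame(c);T=p["pose"];K=p["mtx"]
    def proj(X):
        q=T[:3,:3].T@(np.array(X)-T[:3,3]);return K[0,0]*q[0]/-q[2]+K[0,2],K[1,1]*-q[1]/-q[2]+K[1,2]
    print(c,"tcp",proj(s["eef_pos"]),"grasp",proj(s["eef_pos"]+[0,0,.019]))
    hsv=cv2.cvtColor(p["frame"],cv2.COLOR_RGB2HSV)
    red=((hsv[...,0]<8)|(hsv[...,0]>172))&(hsv[...,1]>150)&(hsv[...,2]>90)
    u0,v0=(267,198) if c=="scene" else (316,219)
    w=np.zeros_like(red);w[v0-16:v0+16,u0-14:u0+14]=1
    vs,us=np.where(red&w);u,v=np.median(us),np.median(vs);print("knob",u,v,vs.min(),vs.max())
    dd=p["range_z"][vs,us];dd=dd[dd>0];print(px2w(p,u,v,d=np.median(dd)))
    if c=="side": cv2.imwrite("pics/d2.png",cv2.resize(p["frame"][110:330,200:440,::-1],None,fx=2,fy=2))
```

```text
scene tcp (np.float64(268.86890089887436), np.float64(207.2438259932695)) grasp (np.float64(268.09273282782556), np.float64(198.98990914059493))
knob 269.0 197.0 188 206
[ 0.49  -0.147  0.25 ]
side tcp (np.float64(316.8815888684095), np.float64(227.61796860247523)) grasp (np.float64(316.6158175547857), np.float64(221.15472517882637))
knob 319.0 216.0 212 226
[ 0.487 -0.151  0.259]
```

View pics/d2.png

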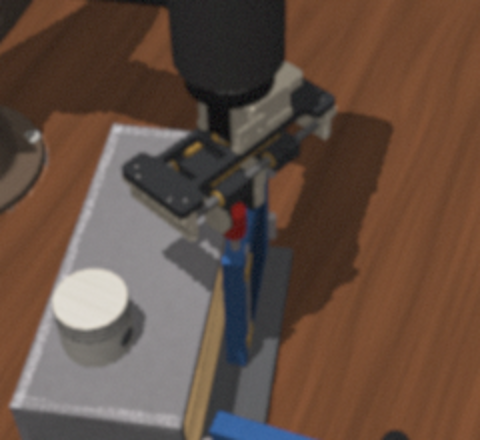

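Run:
```python
from h import *
np.set_printoptions(precision=3,suppress=True)
s=arm.get_state()
p=arm.grab_frame("scene")
for u,v in((252,180),(253,186),(255,190),(281,180),(281,186),(281,191),(281,195),(269,190),(269,200)):
    print(u,v,p["frame"][v,u],px2w(p,u,v,d=p["range_z"][v,u]))
p=arm.grab_frame("side")
for u,v in((330,190),(331,205),(331,211),(319,216),(315,205),(311,212)):
    print("side",u,v,p["frame"][v,u],px2w(p,u,v,d=p["range_z"][v,u]))
w=arm.grab_frame("wrist");cv2.imwrite("pics/w2.png",w["frame"][100:400,120:520,::-1])
```

```text
252 180 [179 166 147] [ 0.484 -0.173  0.286]
253 186 [179 168 149] [ 0.483 -0.173  0.273]
255 190 [180 166 147] [ 0.485 -0.17   0.265]
281 180 [173 158 140] [ 0.504 -0.125  0.293]
281 186 [161 151 135] [ 0.502 -0.125  0.279]
281 191 [163 150 136] [ 0.501 -0.126  0.268]
281 195 [195 184 175] [ 0.502 -0.126  0.26 ]
269 190 [193  59  54] [ 0.483 -0.146  0.26 ]
269 200 [149  48  45] [ 0.493 -0.148  0.246]
side 330 190 [57 54 50] [ 0.51  -0.151  0.337]
side 331 205 [75 73 71] [ 0.503 -0.129  0.273]
side 331 211 [60 60 61] [ 0.469 -0.048  0.161]
side 319 216 [122  31  28] [ 0.487 -0.15   0.258]
side 315 205 [54 54 54] [ 0.503 -0.201  0.345]
side 311 212 [86 68 42] [ 0.498 -0.206  0.331]
```

View pics/w2.png

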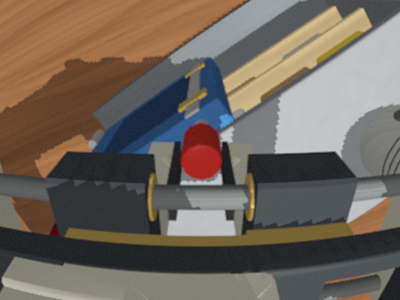

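```bash
python3 -m inch '0 0 0 0 0 0;0 0 0 0 0 0;0 0 0 0 0 0;0 0 0 0 0 0' 0.15 25
python3 - <<'E'
from h import *
np.set_printoptions(precision=3,suppress=True)
p=arm.grab_frame("scene")
cv2.imwrite("pics/s3.png",cv2.resize(p["frame"][140:240,200:340,::-1],None,fx=4,fy=4))
E
```

```text
t: 6.85
eef_pos: [0.4807, -0.1493, 0.2204]
ee_rot: [1.701, 1.57, -1.813]
force: [0.6, -4.5, -1.7]
width: 0.0227
```

View pics/s3.png

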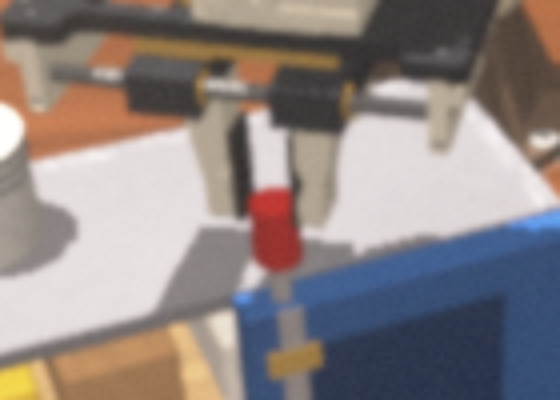

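```bash
python3 -m inch '0 0 0 0 0 0;0 0 0.15 0 0 0;0 0 0.2 0 0 0;0 0 0.2 0 0 0;0 0 0 0 0 0' 0.1 35
python3 - <<'E'
from h import *
p=arm.grab_frame("scene")
cv2.imwrite("pics/s4.png",cv2.resize(p["frame"][140:240,200:340,::-1],None,fx=4,fy=4))
E
```

```text
t: 7.52
eef_pos: [0.4807, -0.1493, 0.2373]
ee_rot: [1.921, 1.57, -1.592]
force: [-1.2, -4.4, 1.2]
width: 0.0222
```

View pics/s4.png

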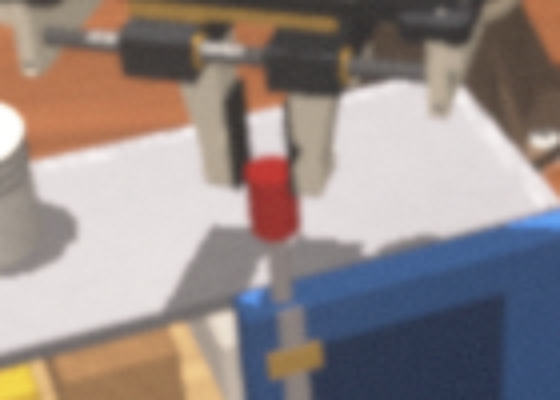

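```bash
python3 -m inch '0 0 0.2 0 0 0;0 0 0.2 0 0 0;0 0 0.17 0 0 0;0 0 0 0 0 0;0 0 0 0 0 0'
python3 - <<'E'
from h import *
np.set_printoptions(precision=1,suppress=True)
# arc rows: hinge H, knob now, 5 deg steps, units of 30 mm
p=np.array(arm.get_state()["eef_pos"][:2]);H=np.array([.4605,.0075]);r=p-H
print(np.linalg.norm(r),np.degrees(np.arctan2(r[1],r[0])))
np.set_printoptions(precision=3,suppress=True)
for k in range(15):
    f=lambda a:np.array([[np.cos(a),-np.sin(a)],[np.sin(a),np.cos(a)]])@r*(.1545/np.linalg.norm(r))
    a=np.radians(5);print((f(a*(k+1))-f(a*k))/.03)
p=arm.grab_frame("scene");hsv=cv2.cvtColor(p["frame"],cv2.COLOR_RGB2HSV)
red=((hsv[...,0]<8)|(hsv[...,0]>172))&(hsv[...,1]>150)&(hsv[...,2]>90)
vs,us=np.where(red[160:215,250:290]);print("knob rows",vs.min()+160,vs.max()+160,px2w(p,us.mean()+250,vs.mean()+160,.275))
E
```

```text
t: 8.2
eef_pos: [0.4801, -0.1491, 0.2518]
ee_rot: [0.459, 1.568, -3.055]
force: [4.5, -9.7, -13.6]
width: 0.0221
0.15785992037609436 -82.85697463710157
[0.443 0.075]
[0.435 0.114]
[0.423 0.151]
[0.408 0.187]
[0.39  0.222]
[0.37  0.255]
[0.346 0.287]
[0.32  0.316]
[0.291 0.342]
[0.26  0.366]
[0.227 0.388]
[0.192 0.406]
[0.156 0.421]
[0.119 0.433]
[0.081 0.442]
knob rows 173 192 [ 0.479 -0.148  0.275]
```

```bash
python3 -m inch '0 0 -0.06 0 0 0;0.44 0.08 0 0 0 1;0.44 0.11 0 0 0 1;0.42 0.15 0 0 0 1;0.41 0.19 0 0 0 1'
```

```text
t: 8.88
eef_pos: [0.5312, -0.1312, 0.2515]
ee_rot: [-0.806, 1.567, 2.316]
force: [-4.4, 6.0, 2.8]
width: 0.0224
```

```bash
python3 -m inch '0.39 0.22 0 0 0 1;0.37 0.26 0 0 0 1;0.35 0.29 0 0 0 1;0.32 0.32 0 0 0 1;0.29 0.34 0 0 0 1;0.26 0.37 0 0 0 1'
```

```text
t: 9.62
eef_pos: [0.5871, -0.0763, 0.25]
ee_rot: [-0.861, 1.561, 2.784]
force: [-15.3, 9.1, 1.6]
width: 0.0223
```

```bash
python3 -m inch '0.15 0.43 0 0 0 1;0.13 0.44 0 0 0 1;0.1 0.44 0 0 0 1;0.07 0.44 0 0 0 1;0.04 0.44 0 0 0 1;0 0 0 0 0 0'
python3 - <<'E'
from h import *
p=arm.grab_frame("scene")
cv2.imwrite("pics/s5.png",cv2.resize(p["frame"][80:320,140:440,::-1],None,fx=2,fy=2))
print(arm.get_state()["q"])
E
```

```text
t: 10.38
eef_pos: [0.6079, -0.0111, 0.2517]
ee_rot: [2.829, 1.568, 0.627]
force: [7.3, 1.2, -4.8]
width: 0.0222
[ 3.01537089e-01  2.16003526e-01 -5.31455045e-02 -1.07681747e-03
 -1.29847136e+00  2.20790228e+00]
```

View pics/s5.png

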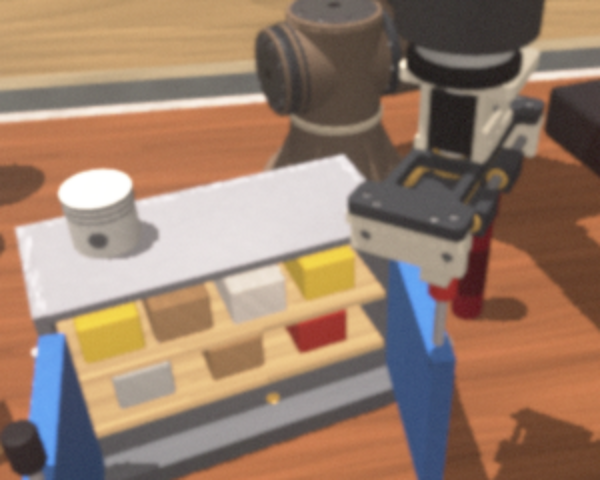

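```bash
python3 -m inch '0 0 0 0 0 0;0 0 0 0 0 0;0 0 0 0 0 0;0 0 0 0 0 0;0 0 0 0 0 0;0 0 0 0 0 0' 0.8
python3 -m inch '0 0 0.3 0 0 0;0 0 0.6 0 0 0;0 0 0.8 0 0 0;0 0 0.8 0 0 0;0 0 0.8 0 0 0;0 0 0 0 0 0;0 0 0 0 0 0'
python3 - <<'E'
from h import *
np.set_printoptions(precision=3,suppress=True)
for c in("scene","side"):
    p=arm.grab_frame(c)
    for t,z in(("bolt_knob",.275),("passive_hinge",.205),("piston_mid",.235),("torch_mid",.1)):
        for r in arm.place_of(p,t)[:1]:
            u,v=np.array(r["position"])*[640,400]
            print(c,t,round(r["confidence"],2),u,v,px2w(p,u,v,z),px2w(p,u,v,d=p["range_z"][int(v),int(u)]))
    if c=="scene": save(p,"s6")
E
```

```text
t: 11.18
eef_pos: [0.6061, -0.0132, 0.2522]
ee_rot: [-2.523, 1.571, 1.556]
force: [0.0, -0.3, -0.6]
width: 0.069
t: 12.05
eef_pos: [0.6059, -0.0131, 0.351]
ee_rot: [-1.929, 1.57, 2.15]
force: [0.0, 0.1, -0.4]
width: 0.0699
scene bolt_knob 0.87 360.31999999999994 217.4 [ 0.606 -0.011  0.275] [ 0.618 -0.015  0.285]
scene passive_hinge 0.6 346.62399999999997 196.68 [0.454 0.008 0.205] [ 0.177  0.086 -0.001]
scene piston_mid 0.91 191.10399999999998 186.08 [ 0.406 -0.291  0.235] [ 0.439 -0.285  0.257]
scene torch_mid 0.65 373.88800000000003 204.6 [0.356 0.104 0.1  ] [0.367 0.1   0.109]
side bolt_knob 0.8 402.176 176.6 [ 0.605 -0.007  0.275] [ 0.608 -0.021  0.289]
side passive_hinge 0.84 334.976 182.6 [ 0.461 -0.005  0.205] [ 0.461 -0.004  0.204]
side piston_mid 0.86 247.424 266.52 [ 0.407 -0.29   0.235] [ 0.422 -0.309  0.267]
side torch_mid 0.7 311.168 171.08 [0.35  0.112 0.1  ] [0.361 0.089 0.124]
```

View pics/s6.png

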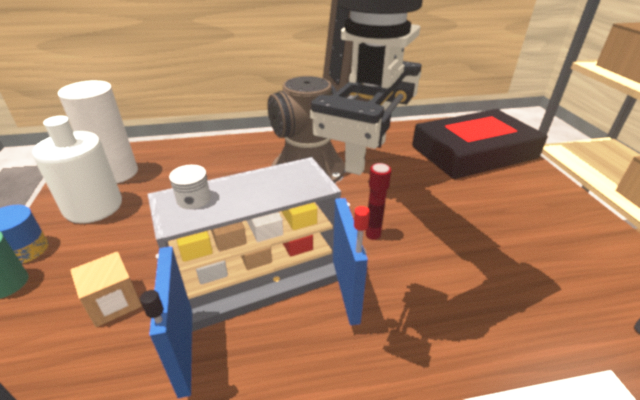

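```bash
python3 -c "
from station import arm
print(arm.job_done())"
```

```text
the job is handed in; nothing more can be done
None
```

The shut leaf now stands open by about 76° with its bolt still up, and the job was handed in about 12 s into the 37 s allowed. I gripped the red knob from above, raised the bolt to its top stop, swung the leaf along its arc, then let go and backed off upward.

- **Knob and bolt:** after release, both cameras put the knob at about (0.606, −0.009). They agree to about 4 mm when its height is taken as 275 mm, which is the fully raised height. I did not measure the lift directly. The rise in the pictures was about 35 mm, and the arm felt the top stop.
- **Piston and torch:** the piston reads within about 5 mm of its start. The torch reads about 6 mm off in one view and about 16 mm in the other. That larger figure came with a poorer view of it. It stands upright in the last picture, and the arm never went near it.
- **Contact:** the tool force is near zero and the fingers are well above the knob.

**Disagreements:** while I was closing on the knob, the fingertips looked about 35 mm higher in the pictures than the reported tool position. The grip therefore seemed to hold only the top of the knob, but it did not slip. The hinge estimates also spread by about 13 mm between views, which changes the opening angle by a few degrees at most.

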